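# Fit a belt pulley on the flat of a stirrer drive shaft and hold it for tightening

### The arm

A 6-joint arm with a two-finger parallel gripper is mounted at the origin on a cart in front of the work surface, level with it; the furniture and walls round the work are solid. World frame = base frame: x ahead of the robot, y to its left, z up, the work surface at z = 0. Lengths are in m, angles in rad, forces in N, time in s.
With the tool pointing down it reaches from about 0.3 to 0.875 m from the base axis. Payload 6.4 kg.
Tool frame: the origin (TCP) lies midway between the tips of the shut fingers; the grasp point (between the pads) lies 19 mm behind it; z points along the fingers, y is the direction in which the jaws open and shut (so a half turn about z gives the same grasp; the last joint's range is limited). The gripper opens to 85 mm and grips with 20 to 120 N. Pads are 22 mm wide; open, the fingers measure 114 mm over their backs; the gripper's body (76 mm by 85 mm) begins 54 mm behind the grasp point. The pads swing forward as they close: fully open they stand 13 mm farther back than shut.
Start: joints at [-1.511, 0.181, 1.607, -0, 1.354, -0.206], TCP at [0.151, -0.555, 0.231] pointing down, gripper open.
Joint ranges: [-2.99, 2.99], [-0.89, 2.07], [0.3, 2.58], [-1.14, 4.28], [0, 2.63], [-3.12, 3.12]. Speed limits (rad/s): [2.57, 2.57, 3.01, 3.14, 3.14, 3.14].

### API

Orientations are given as a unit quaternion [w, x, y, z].
In Python, from bench import ctrl, optics, ticket gives the robot as it stands. The module is installed in compiled form; this text tells all that it offers.
- The arm moves only by the tool step_arm, never from a script. Its argument "targets" is text: rows parted by semicolons, each of 6 numbers parted by spaces: the shift along the tool's x, y, z in mm, then the turn, a rotation vector about the tool's x, y, z in rad. In form: dx dy dz rx ry rz; .... A call has 1 to 8 rows; each row is the pose to reach, as a shift and turn from the pose commanded when the call began, along the tool's axes at that moment; what a row does not reach only later rows make up. A row lasts 1/8 s, in which the tool goes at most 62.5 mm and 10.7 degrees, less where a joint would pass 70% of its speed; a pose out of reach is approached as far as the arm can. A call with a gripper value outside its range is refused whole. "grip" is the opening in per cent of the stroke, from 0 (shut) to 100 (fully open), set as the call begins (left out, the last holds). The fingers move at their own pace and stop on an object; the grip force is fixed at half the most. Time passes only in rows, so rows that repeat a pose let the fingers close. It gives the time, the measured TCP pose, the force and the opening at its end, in the units of the state.
- ctrl.get_obs(): the state, without advancing time (a new reading comes with each control period).
- optics.camera(name): name is "scene" or "top" or "wrist"; returns a dict with "image" (400x640x3 uint8, red, green, blue), "mtx" (3x3 intrinsics, pixels), "xyz" and "orientation" of the camera in the world. Camera axes: x right, y up, looking along -z (the intrinsics and any distortion apply to the point x, -y, -z); pixel columns grow to the right and rows downward; lengths in m; the calibration is good to about 2 mm. The wrist camera is an equidistant fisheye: a pixel r from the principal point sees the ray r / f radians off the axis. A picture is of the moment at which its call begins. There is no depth.
- ticket.hand_in(): hands the job in, once; it reports no verdict.
The state is a dict: "time_s": time; "q": joint angles; "dq": joint speeds; "joint_efforts": joint torques, N m; "eef_pos": TCP position; "eef_rot": TCP orientation; "wrist_force": force on the tool from outside, world axes, zero at the start; "torque": the same for the moment, N m; "opening": opening from 0.0 (shut) to 1.0 (fully open).
Only numpy, scipy, OpenCV 4.12 (cv2) and the standard library are available. Lean on these libraries where they do the work, as an engineer would, in place of code of your own. Each camera call takes 0.05 s, during which the arm holds its last target.

### The job

Please fit the toothed belt pulley on the stirrer drive: first turn the bare shaft until its milled flat faces the window in the rim round it, where my hex key comes in, then slide the pulley on hub first with its set screw on that flat. Press it down against the preload spring until the spring is fully home and keep holding it there, since the spring would push it back up before I can tighten the screw: finish while you are still gripping it and pressing it down. Leave the hex key, the screwdriver and the marker where they lie.

Things in the scene. Friction and masses are not known exactly. Their poses are not given: they have to be found in the camera images.
- drive: stirrer drive, fixed to the bench: grey finned motor, black terminal box behind, dark foot plate 124 x 114 x 10 mm, square aluminium flange 98 mm wide (top 94 mm up) and on it a round aluminium rim, 90 mm outside, 76 mm inside diameter, top 118 mm up. Origin: centre of the underside, on the shaft's axis; z up; the rim's one gap (the window, 53 degrees wide) faces -x.
- window (a point): middle of the window in the rim, 109 mm above the bench, 41.5 mm from the shaft's axis on the drive's -x side; axes as the drive's
- shaft (a joint): angle of the upright shaft, rad, positive anticlockwise seen from above: 0 (or any whole turn) when the flat faces the middle of the window. Turns freely either way without end, with a drag of 0.05 N m, and stays where it is left.
- shaft_flat (a point): middle of the flat, 139 mm above the bench, turning with the shaft: the flat faces this frame's -x, z is up. The shaft is grey, 16 mm in diameter; the bright flat, 5.5 mm from the axis, runs its whole visible length: fingers closed squarely on the flat and the back measure 13.5 mm, elsewhere up to 16 mm
- shaft_top (a point): centre of the shaft's upper end (1.5 mm chamfer), 154 mm above the bench, 36 mm above the rim; turns with the shaft
- spring_seat (a joint): how far the brass washer on the preload spring round the shaft's foot is pressed down, m: 0 free, 0.006 at its stop. It springs back; it starts to move at 6 N and needs 12 N at the stop.
- seat_top (a point): middle of the washer's upper face (31 mm diameter), on which the pulley's hub rests: 106 mm above the bench when free, 100 mm at the stop
- pulley: aluminium belt pulley, 56 mm tall, 0.2 kg, standing on its hub on the bench. Origin: centre of the hub's lower end; z up the bore; -x is the set screw's side. Hub 32 mm diameter from 0 to 22 mm, toothed part 46 mm diameter from 22 to 56 mm. Through bore 17.6 mm; the screw's tip narrows it on that side, so the pulley passes over the shaft only with the screw over the flat (see set_screw).
- pulley_teeth (a point): where to grip the pulley: on its axis, 40 mm above its lower end, amid the toothed part (46 mm diameter, can be gripped from any side); axes as the pulley's
- set_screw (a point): outer end of the set screw, on the hub's surface 16 mm from the axis, 9 mm above the lower end; axes as the pulley's. Its 6 mm thick tip stands into the bore to 6.6 mm from the axis and clears the flat within about 17 degrees. Red paint lines on the pulley's top face and on the hub show its side.
- hex_key: bystander: small dark L-shaped hex key, 79 x 33 x 5 mm, lying on the bench; origin near its middle, on the bench
- driver_1: bystander: yellow-handled screwdriver, 183 x 29 x 26 mm, lying on the bench; origin under its middle
- marker_0: bystander: white and black felt marker, 130 x 16 x 18 mm, lying on the bench; origin under its middle

How it is judged:
By the outcome, as a careful person would: the job done as asked, in the order asked, and still so for the second after the job is handed in, while the arm keeps its last pose, push and grip.
It also fails if it takes over 67 s, if anything falls off the work surface, if the arm or the gripper's body presses on something with over 40 N, if the wrist force passes 120 N, or if a joint passes its speed limit or range.

## Working session

There is one attempt and no reset: what is moved stays moved. The work goes in short steps, Python scripts to look and compute and a tool call to move; the robot and the scene stay as the last step left them, time stands still between calls to the robot, and variables do not carry over. Pictures are saved under pics/ and viewed, and the job is handed in when it is done.

Besides the shell and the picture viewer there is one more tool, called after "Request:" by a JSON object that holds its "method" and its "body". step_arm: Moves the arm, as the interface text tells. Its arguments: {"type":"object","properties":{"targets":{"type":"string"},"grip":{"type":"number"}},"required":["targets"]}

```bash
mkdir -p pics; cat > h.py <<'E'
import numpy as np,cv2
from bench import ctrl,optics,ticket
from scipy.spatial.transform import Rotation as R
def snap(n,f):
    c=optics.camera(n); cv2.imwrite('pics/'+f+'.png',c['image'][:,:,::-1]); np.savez('pics/'+f+'.npz',**{k:c[k] for k in('image','mtx','xyz','orientation')}); return c
def load(f): return dict(np.load('pics/'+f+'.npz'))
def rot(c): 
    o=np.array(c['orientation']); 
    return R.from_quat(o[[1,2,3,0]]).as_matrix() if o.size==4 else o
def ray(c,u,v,fish=False):
    K=c['mtx']; x=(u-K[0,2])/K[0,0]; y=(v-K[1,2])/K[1,1]
    if fish:
        r=np.hypot(x,y); s=np.sin(r)/r if r>1e-9 else 1; d=np.array([x*s,-y*s,-np.cos(r)])
    else: d=np.array([x,-y,-1.])
    return rot(c)@(d/np.linalg.norm(d))
def onz(c,u,v,z,fish=False):
    d=ray(c,u,v,fish); o=np.array(c['xyz']); return o+d*(z-o[2])/d[2]
def proj(c,p,fish=False):
    q=rot(c).T@(np.array(p)-c['xyz']); x,y,z=q[0],-q[1],-q[2]; K=c['mtx']
    if fish:
        r=np.hypot(x,y); t=np.arctan2(r,z); s=t/r if r>1e-9 else 0; x*=s;y*=s
    else: x/=z;y/=z
    return np.array([K[0,0]*x+K[0,2],K[1,1]*y+K[1,2]])
E
python3 - <<'E'
from h import *
for n in('scene','top','wrist'):
    c=snap(n,n+'0'); print(n,c['mtx'].tolist(),c['xyz'],c['orientation'])
print(ctrl.get_obs())
E
```

```text
scene [[438.0877618865359, 0.0, 320.2297712788542], [0.0, 438.0877618865359, 205.28328964058463], [0.0, 0.0, 1.0]] [-0.02938142  0.48885505  0.69157933] [-0.36220266 -0.1765137   0.39544418  0.82539448]
top [[394.00401005279144, 0.0, 326.21513543350704], [0.0, 394.00401005279144, 197.64591447253184], [0.0, 0.0, 1.0]] [ 4.83631317e-01 -5.50434989e-04  9.76829271e-01] [ 0.71366988 -0.0037243  -0.01595396 -0.70029058]
wrist [[309.70691628693146, 0.0, 319.86240792323133], [0.0, 309.70691628693146, 194.8529084038584], [0.0, 0.0, 1.0]] [ 0.2228843  -0.53423534  0.37340696] [ 0.78591156 -0.11826778  0.09012706 -0.60019402]
{'time_s': 0.15, 'q': array([-1.51133125e+00,  1.81356704e-01,  1.60777526e+00,  2.81263374e-05,
        1.35382232e+00, -2.06323173e-01]), 'dq': array([-0.00014665, -0.0010272 , -0.00150434,  0.00082025,  0.00044896,
       -0.00118037]), 'joint_efforts': array([ 5.21240122e-05, -4.45270443e+01, -3.51693320e+01, -1.88830390e-04,
        5.96264625e-03, -8.63156629e-06]), 'eef_pos': array([ 0.15102202, -0.55437167,  0.23060029]), 'eef_rot': array([-6.77974248e-04,  9.91182737e-01,  1.32500260e-01,  6.36411423e-05]), 'wrist_force': array([-0.140788  , -0.33769294,  0.84950468]), 'torque': array([ 0.02240996, -0.01532095,  0.02085868]), 'opening': 1.00310244908475}
```

View pics/scene0.png

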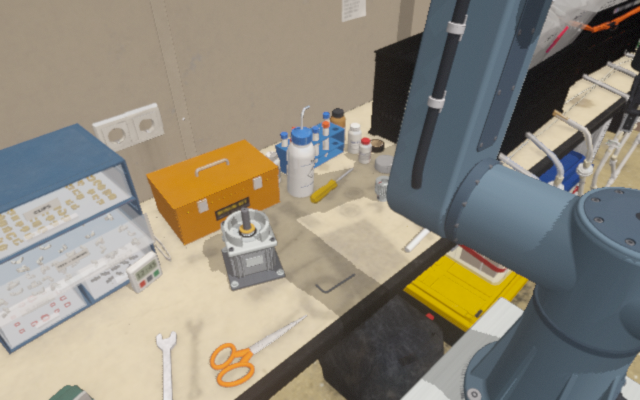

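View pics/top0.png

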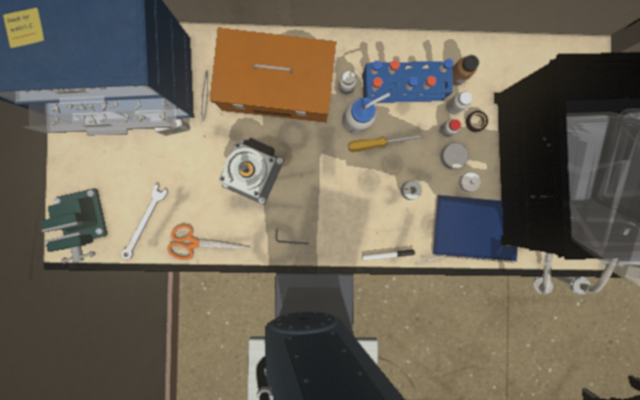

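View pics/wrist0.png

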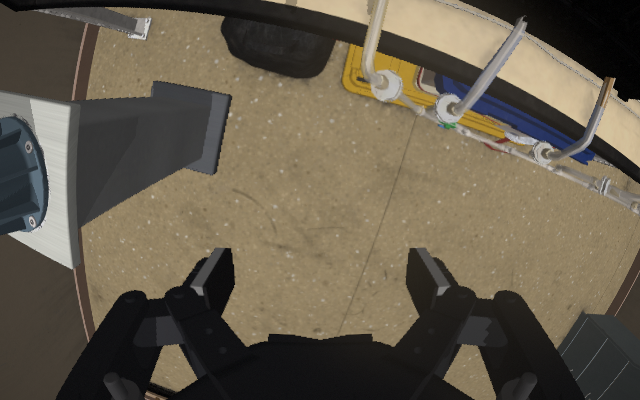

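The top view shows the drive near (250,168) and the pulley near (411,190). The marker, hex key and screwdriver are at (388,254), (290,238) and (383,142). Next I'll zoom in on both parts.

```bash
python3 - <<'E'
from h import *
c=load('top0'); im=c['image'][:,:,::-1]
a=cv2.resize(im[125:215,205:295],None,fx=6,fy=6,interpolation=cv2.INTER_CUBIC)[:,:400]
a=cv2.resize(im[135:205,215:285],(390,390),interpolation=cv2.INTER_CUBIC)
b=cv2.resize(im[170:210,391:431],(390,390),interpolation=cv2.INTER_CUBIC)
cv2.imwrite('pics/z1.png',np.hstack([a,b]))
s=load('scene0')['image'][:,:,::-1]
cv2.imwrite('pics/z2.png',cv2.resize(s[195:295,205:295],None,fx=6,fy=6,interpolation=cv2.INTER_CUBIC))
for uv,z in(((247,168),.118),((411,189),.056),((276,235),0),((413,253),0),((365,256),0),((383,142),.02)): print(uv,onz(c,*uv,z))
E
```

```text
(247, 168) [0.55979285 0.14893368 0.118     ]
(411, 189) [ 0.52397738 -0.22523083  0.056     ]
(276, 235) [0.40623515 0.09463818 0.        ]
(413, 253) [ 0.36710574 -0.24629674  0.        ]
(365, 256) [ 0.35785313 -0.12654129  0.        ]
(383, 142) [ 0.63917996 -0.16338644  0.02      ]
```

View pics/z1.png

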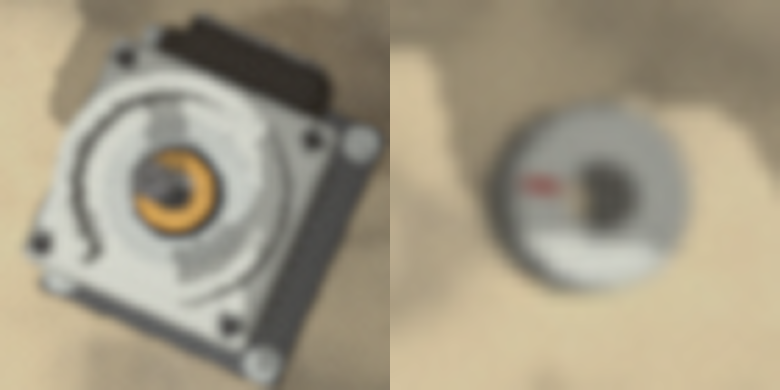

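View pics/z2.png

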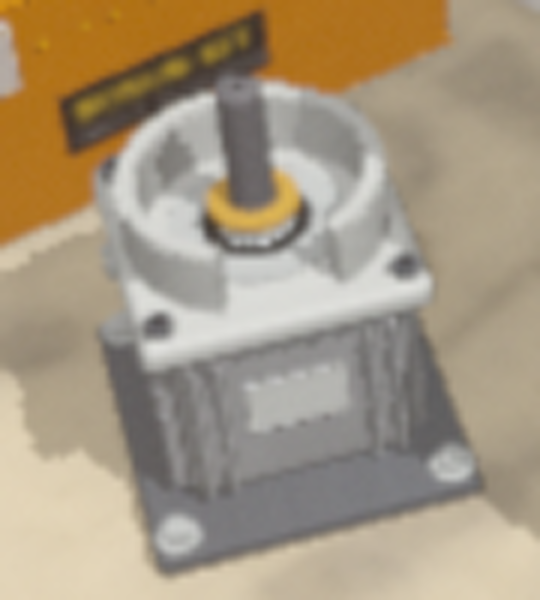

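The red line on the pulley points to image-left, about world +y. The drive's window faces lower-left, and the flat isn't visible from here. I'll bring the wrist camera over.

```bash
cat >> h.py <<'E'
def tool(o=None):
    o=o or ctrl.get_obs(); return np.array(o['eef_pos']),R.from_quat(np.array(o['eef_rot'])[[1,2,3,0]])
def delta(p,yaw=None):
    "world target pos, tool-x yaw (tool down) -> row"
    p0,r=tool(); d=r.inv().apply(np.array(p)-p0)*1000
    rv=np.zeros(3)
    if yaw is not None:
        t=R.from_matrix(np.array([[np.cos(yaw),np.sin(yaw),0],[np.sin(yaw),-np.cos(yaw),0],[0,0,-1]]).T)
        rv=(r.inv()*t).as_rotvec()
    print('d',d.round(1),'rv',rv.round(4)); return d,rv
E
python3 - <<'E'
from h import *
c=load('wrist0'); p,r=tool()
print(r.inv().apply(c['xyz']-p), r.inv().apply(-rot(c)[:,2]), r.inv().as_matrix()@rot(c))
p,r=tool(); print(r.as_matrix())
delta([.42,.11,.30],.267)
delta([.28,-.22,.33],.267)
E
```

```text
[ 0.07467176 -0.00074316 -0.14278298] [-0.29437552  0.00174875  0.95568823] [[ 6.47534065e-04  9.55689610e-01  2.94375525e-01]
 [ 9.99998461e-01 -1.38899603e-04 -1.74874647e-03]
 [-1.63037019e-03  2.94376204e-01 -9.55688230e-01]]
[[ 9.64887354e-01  2.62664027e-01 -5.35035250e-05]
 [ 2.62663854e-01 -9.64886443e-01  1.36085768e-03]
 [ 3.05823531e-04 -1.32712781e-03 -9.99999073e-01]]
d [ 434.1 -570.5  -68.5] rv [-0.0013 -0.0003 -0.0012]
d [ 212.3 -288.9  -99. ] rv [-0.0013 -0.0003 -0.0012]
```

Request:
{"method": "step_arm", "body": {"targets": "40 -45 -60 0 0 0;80 -90 -90 0 0 0;115 -140 -99 0 0 0;150 -190 -99 0 0 0;190 -240 -99 0 0 0;230 -290 -99 0 0 0;270 -340 -99 0 0 0;310 -390 -99 0 0 0"}}

```text
time_s: 1.15
eef_pos: [0.3368, -0.1209, 0.3304]
eef_rot: [0.0, 0.991, 0.132, 0.0]
wrist_force: [2.0, -0.3, 0.1]
opening: 1.001
```

```bash
python3 - <<'E'
from h import *
o=ctrl.get_obs();print(o['time_s'],o['q'])
delta([.53,.14,.29],.267)
E
```

```text
1.15 [-6.80189794e-01 -4.23481776e-01  1.95191326e+00  1.61284361e-04
  1.61207627e+00  6.25680438e-01]
d [ 254.7 -201.3   40.4] rv [ 0.0008 -0.0008 -0.0021]
```

Request:
{"method": "step_arm", "body": {"targets": "40 -30 0 0 0 0;80 -60 10 0 0 0;120 -90 20 0 0 0;160 -120 30 0 0 0;200 -150 35 0 0 0;238 -181 40 0 0 0;238 -181 40 0 0 0;238 -181 40 0 0 0"}}

```text
time_s: 2.15
eef_pos: [0.5182, 0.1142, 0.2898]
eef_rot: [0.0, 0.991, 0.133, -0.001]
wrist_force: [0.2, 0.3, 0.1]
opening: 0.995
```

```bash
python3 - <<'E'
from h import *
snap('wrist','w1');o=ctrl.get_obs();print(o['time_s'],o['q'],o['eef_pos'])
E
```

```text
2.2 [-7.46231559e-03  3.59790594e-02  1.64639137e+00 -3.50058549e-04
  1.45982646e+00  1.29787533e+00] [0.51821482 0.11382518 0.29016227]
```

View pics/w1.png

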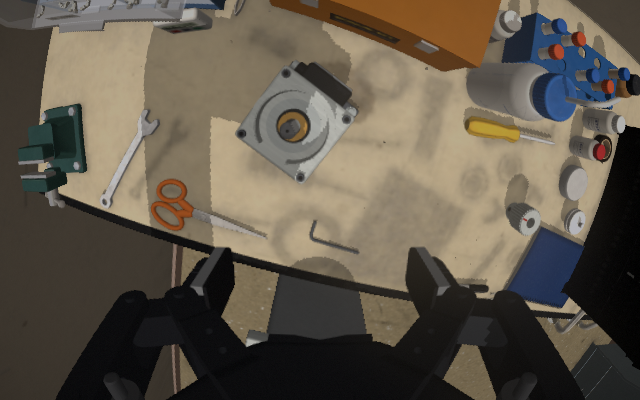

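```bash
python3 - <<'E'
from h import *
c=load('w1'); im=c['image'][:,:,::-1]
cv2.imwrite('pics/z3.png',cv2.resize(im[55:185,230:360],(780,600)[::-1] if 0 else (600,600),interpolation=cv2.INTER_CUBIC))
print(onz(c,296,122,.118,True),onz(c,290,126,.154,True))
E
```

```text
[0.56443952 0.15195123 0.118     ] [0.56252679 0.15428667 0.154     ]
```

View pics/z3.png

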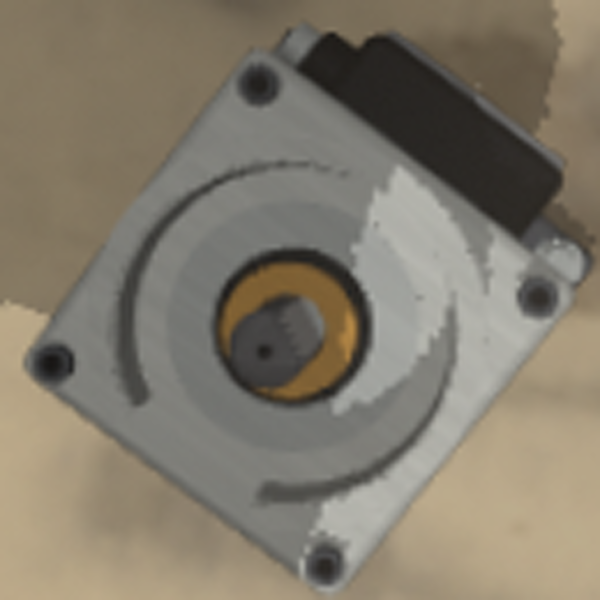

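```bash
python3 - <<'E'
from h import *
c=load('w1'); s=600/130
P=[onz(c,230+x/s,55+y/s,.095,True) for x,y in[(258,83),(538,297),(325,563),(50,362)]]
P=np.array(P); print(P,P.mean(0)); 
print(np.degrees(np.arctan2(*(P[0]-P[3])[1::-1])),np.degrees(np.arctan2(*(P[1]-P[2])[1::-1])),np.degrees(np.arctan2(*(P[0]-P[1])[1::-1])),np.degrees(np.arctan2(*(P[3]-P[2])[1::-1])))
print(onz(c,230+264/s,55+352/s,.154,True))
im=c['image'][:,:,::-1]
cv2.imwrite('pics/z4.png',cv2.resize(im[110:146,272:314],(700,600),interpolation=cv2.INTER_CUBIC))
E
```

```text
[[0.61178807 0.17756428 0.095     ]
 [0.57985463 0.10111993 0.095     ]
 [0.50412824 0.13306199 0.095     ]
 [0.53540036 0.21001965 0.095     ]] [0.55779283 0.15544146 0.095     ]
-23.01951355597764 -22.870443442934924 67.3280228364934 67.8853926163017
[0.5572557  0.15554901 0.154     ]
```

View pics/z4.png

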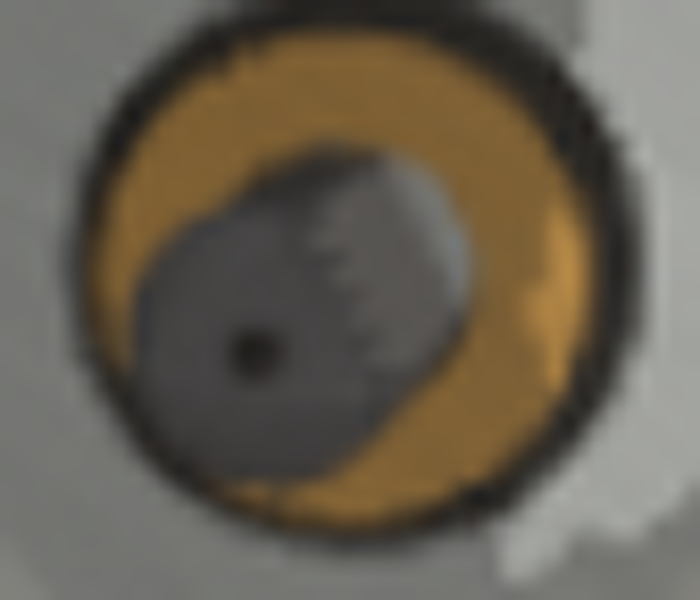

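```bash
python3 - <<'E'
from h import *
c=load('w1'); s=600/36
f=lambda x,y,z=.154: onz(c,272+x/s,110+y/s,z,True)
a,b,m=f(315,210),f(375,370),f(253,352)
d=(b-a)[:2]; print(a,b,m,np.linalg.norm(d)); n=np.array([-d[1],d[0]])/np.linalg.norm(d)
k=n@(a-m)[:2]; n*=np.sign(k); print(k,np.degrees(np.arctan2(n[1],n[0])))
E
```

```text
[0.5657146  0.15427282 0.154     ] [0.55809346 0.14894324 0.154     ] [0.55738061 0.15559961 0.154     ] 0.009299792246349577
0.005863388527599942 -55.03429153110933
```

```bash
python3 - <<'E'
from h import *
delta([.5575,.1555,.195],np.radians(35))
E
```

```text
d [ 48.9 -29.9  95.1] rv [ 1.000e-04  7.000e-04 -3.454e-01]
```

Request:
{"method": "step_arm", "body": {"targets": "24 -15 20 0 0 -0.12;40 -25 40 0 0 -0.24;49 -30 60 0 0 -0.345;49 -30 80 0 0 -0.345;49 -30 95 0 0 -0.345;49 -30 95 0 0 -0.345;49 -30 95 0 0 -0.345"}}

```text
time_s: 3.08
eef_pos: [0.5586, 0.1558, 0.1963]
eef_rot: [0.0, 0.954, 0.3, 0.001]
wrist_force: [-0.0, -0.0, -0.8]
opening: 1.004
```

```bash
python3 - <<'E'
from h import *
c=snap('wrist','w2');o=ctrl.get_obs();print(o['time_s'],o['q'],o['eef_pos'])
im=c['image'][:,:,::-1]
cv2.imwrite('pics/z5.png',cv2.resize(im[150:310,230:410],(720,640)[:2] if 0 else (675,600),interpolation=cv2.INTER_CUBIC))
E
```

```text
3.125 [ 6.76611700e-02  2.23199484e-01  1.62964365e+00 -8.28084202e-05
  1.28681451e+00  1.02817533e+00] [0.55872511 0.15590654 0.19651225]
```

View pics/z5.png

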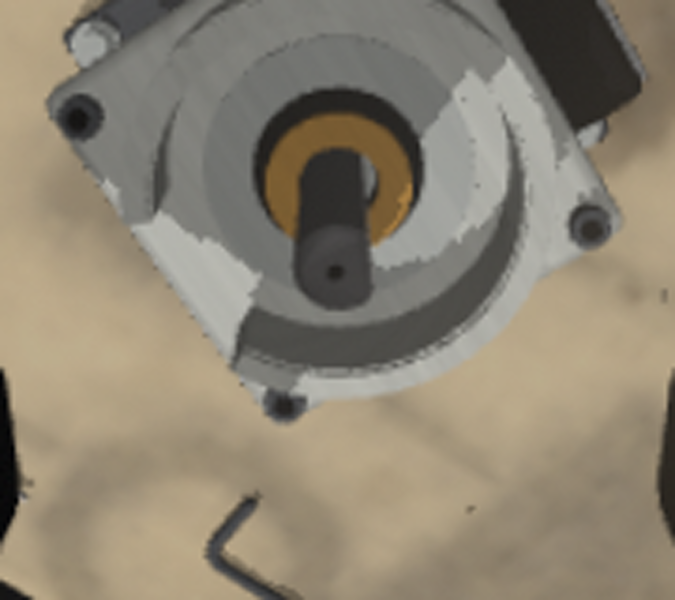

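```bash
python3 - <<'E'
from h import *
c=load('w2'); p=onz(c,319.6,222.3,.154,True); print(p)
# pads midline in image: proj of tcp-plane
t,r=tool()
print(proj(c,t+r.apply([0,0,-.019]),True), r.inv().apply(p-t))
im=c['image'][:,:,::-1]
cv2.imwrite('pics/z6.png',cv2.resize(im[195:240,295:345],(666,600),interpolation=cv2.INTER_CUBIC))
delta([p[0],p[1],.121])
E
```

```text
[0.5576077  0.15585158 0.154     ]
[321.08758227 270.38407555] [-0.00101588 -0.00064074  0.04251001]
d [-1.1 -0.7 75.5] rv [0. 0. 0.]
```

View pics/z6.png

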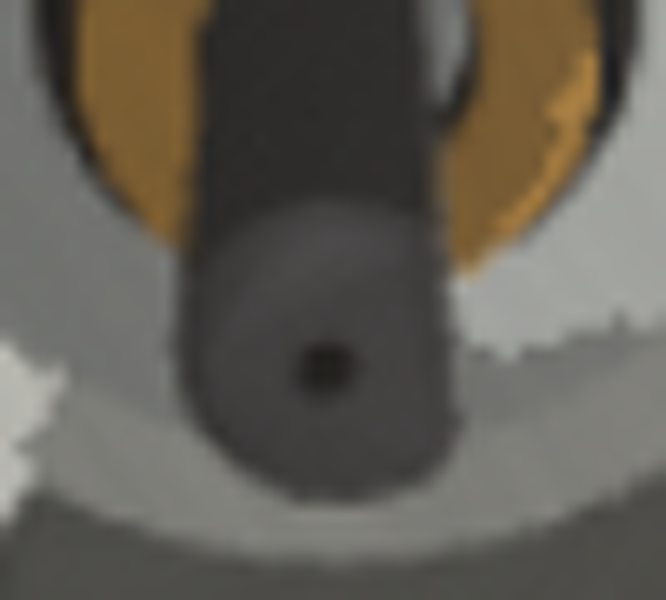

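View pics/w2.png

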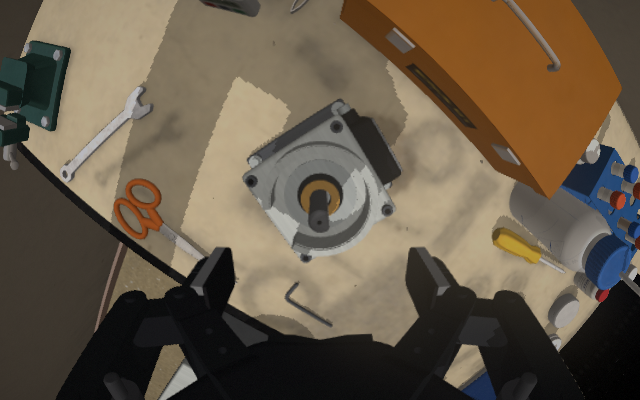

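Request:
{"method": "step_arm", "body": {"targets": "-1 -0.7 20 0 0 0;-1 -0.7 40 0 0 0;-1 -0.7 60 0 0 0;-1 -0.7 75 0 0 0;-1 -0.7 75 0 0 0;-1 -0.7 75 0 0 0"}}

```text
time_s: 3.88
eef_pos: [0.5576, 0.1563, 0.1212]
eef_rot: [0.0, 0.954, 0.301, 0.001]
wrist_force: [0.3, 0.3, 0.6]
opening: 1.005
```

Request:
{"method": "step_arm", "body": {"targets": "0 0 0 0 0 0;0 0 0 0 0 0;0 0 0 0 0 0;0 0 0 0 0 0;0 0 0 0 0 0;0 0 0 0 0 0", "grip": 0}}

```text
time_s: 4.62
eef_pos: [0.5571, 0.156, 0.1205]
eef_rot: [0.0, 0.954, 0.301, 0.0]
wrist_force: [-0.9, -1.7, 2.3]
opening: 0.143
```

```bash
python3 - <<'E'
from h import *
o=ctrl.get_obs();print(o)
E
```

```text
{'time_s': 4.625, 'q': array([ 6.81939948e-02,  3.09912497e-01,  1.68876865e+00, -2.97317178e-04,
        1.14254101e+00,  1.02829488e+00]), 'dq': array([ 0.00083939, -0.00019735,  0.00167157, -0.00010016, -0.00192299,
        0.00028465]), 'joint_efforts': array([ 6.62287083e-01, -4.58011758e+01, -3.06103492e+01,  3.96005027e-01,
       -1.69386794e-01,  4.57432691e-02]), 'eef_pos': array([0.55705821, 0.15603501, 0.12054215]), 'eef_rot': array([1.74981724e-04, 9.53723897e-01, 3.00683679e-01, 1.48291588e-04]), 'wrist_force': array([-0.94913412, -1.67672683,  2.34854533]), 'torque': array([-0.21028634,  0.08280044,  0.05896973]), 'opening': 0.1432136011010648}
```

Request:
{"method": "step_arm", "body": {"targets": "0 0 0 0 0 -0.17;0 0 0 0 0 -0.34;0 0 0 0 0 -0.51;0 0 0 0 0 -0.68;0 0 0 0 0 -0.85;0 0 0 0 0 -1.02;0 0 0 0 0 -1.19;0 0 0 0 0 -1.36"}}

```text
time_s: 5.62
eef_pos: [0.558, 0.1544, 0.1206]
eef_rot: [0.002, 0.55, 0.835, -0.001]
wrist_force: [2.1, -8.0, 0.3]
opening: 0.146
```

Request:
{"method": "step_arm", "body": {"targets": "0 0 0 0 0 -0.17;0 0 0 0 0 -0.34;0 0 0 0 0 -0.51;0 0 0 0 0 -0.68;0 0 0 0 0 -0.85;0 0 0 0 0 -1.02;0 0 0 0 0 -1.19;0 0 0 0 0 -1.36"}}

```text
time_s: 6.62
eef_pos: [0.5597, 0.155, 0.1206]
eef_rot: [0.003, -0.097, 0.995, -0.001]
wrist_force: [10.3, -4.7, -5.0]
opening: 0.143
```

```bash
python3 - <<'E'
from h import *
p,r=tool(); x=r.as_matrix()[:,0]; print(p,np.degrees(np.arctan2(x[1],x[0])),ctrl.get_obs()['wrist_force'],ctrl.get_obs()['q'],ctrl.get_obs()['opening']); delta([.5573,.156,.1205],np.radians(247.4))
E
```

```text
[0.55972578 0.15498412 0.12061876] -168.8967765384579 [10.25646209 -4.68488469 -4.96195237] [ 6.67429837e-02  3.11052583e-01  1.68711284e+00 -1.69646190e-03
  1.13743074e+00 -1.69712680e+00] 0.14343633081270427
d [2.2 1.5 0.1] rv [-0.0049  0.0042 -0.9826]
```

Request:
{"method": "step_arm", "body": {"targets": "-1 0 0 0 0 -0.17;-2 -0.5 0 0 0 -0.34;-2 -0.8 0 0 0 -0.51;-2.2 -0.8 0 0 0 -0.68;-2.2 -0.8 0 0 0 -0.85;-2.2 -0.8 0 0 0 -0.987;-2.2 -0.8 0 0 0 -0.987;-2.2 -0.8 0 0 0 -0.987"}}

```text
time_s: 7.62
eef_pos: [0.5599, 0.1563, 0.1206]
eef_rot: [0.001, -0.554, 0.833, -0.0]
wrist_force: [4.6, 3.4, -0.3]
opening: 0.144
```

```bash
python3 - <<'E'
from h import *
p,r=tool(); x=r.as_matrix()[:,0]; print(p,np.degrees(np.arctan2(x[1],x[0]))+360,ctrl.get_obs()['wrist_force'],ctrl.get_obs()['torque'],ctrl.get_obs()['q'],ctrl.get_obs()['opening'])
c=snap('wrist','w3')
E
```

```text
[0.55989644 0.15629144 0.12057192] 247.24251959510318 [ 4.59498567  3.37752333 -0.31710167] [ 0.488118   -0.57405192  0.01419959] [ 6.77371541e-02  3.14475484e-01  1.68271942e+00  8.14276311e-04
  1.14258504e+00 -2.67699904e+00] 0.14410384324667733
```

View pics/w3.png

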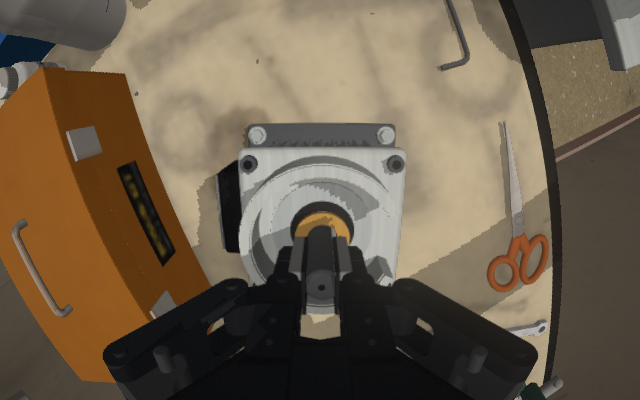

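Request:
{"method": "step_arm", "body": {"targets": "0 0 0 0 0 0;0 0 0 0 0 0;0 0 0 0 0 0;0 0 -15 0 0 0;0 0 -50 0 0 0;0 0 -90 0 0 0;0 0 -90 0 0 0;0 0 -90 0 0 0", "grip": 100}}

```text
time_s: 8.68
eef_pos: [0.5591, 0.1558, 0.2107]
eef_rot: [0.0, -0.555, 0.832, -0.0]
wrist_force: [-1.0, -0.3, -0.1]
opening: 1.001
```

```bash
python3 - <<'E'
from h import *
c=snap('wrist','w4')
im=c['image'][:,:,::-1]
print(ctrl.get_obs()['eef_pos'],ctrl.get_obs()['time_s'])
cv2.imwrite('pics/z7.png',cv2.resize(im[120:260,240:410],(728,600),interpolation=cv2.INTER_CUBIC))
E
```

```text
[0.55858237 0.15574227 0.20975979] 8.725
```

View pics/z7.png

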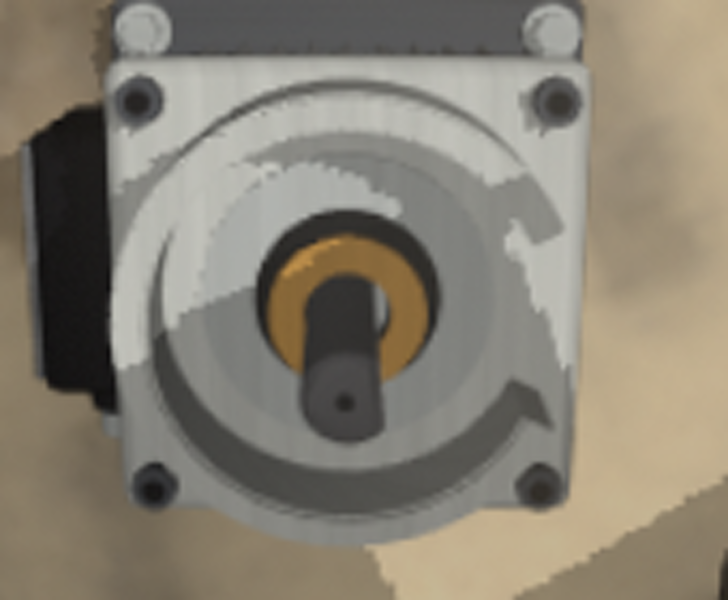

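The flat now faces image-right, into the window gap between (530,225) and (530,400). I'll re-measure the axis from this view, which is roughly opposite the last one.

```bash
python3 - <<'E'
from h import *
c=load('w4'); s=728/170
f=lambda x,y,z: onz(c,240+x/s,120+y/s,z,True)
print('shaft',f(345,402,.154))
P=np.array([f(x,y,.095) for x,y in[(138,101),(556,101),(541,485),(155,486)]]);print(P.mean(0))
for a,b in((0,1),(3,2),(0,3),(1,2)): d=P[b]-P[a];print(np.degrees(np.arctan2(d[1],d[0])))
p,r=tool(); x=r.as_matrix()[:,0];print(p,np.degrees(np.arctan2(x[1],x[0])))
delta([.50,-.19,.27],np.radians(90))
E
```

```text
shaft [0.55804592 0.15619175 0.154     ]
[0.55763857 0.15667095 0.095     ]
157.45943685039535
157.60517340590445
67.48999249899192
67.77068344205047
[0.55858237 0.15574227 0.20975979] -112.61403121949753
d [341.7 -78.8 -60.1] rv [-5.0000e-04 -1.6000e-03  2.7469e+00]
```

Request:
{"method": "step_arm", "body": {"targets": "20 -5 -40 0 0 0.17;60 -14 -60 0 0 0.34;105 -24 -60 0 0 0.51;150 -35 -60 0 0 0.68;195 -45 -60 0 0 0.85;240 -55 -60 0 0 1.02;290 -67 -60 0 0 1.19;342 -79 -60 0 0 1.36"}}

```text
time_s: 9.72
eef_pos: [0.4996, -0.1913, 0.2689]
eef_rot: [-0.001, 0.094, 0.996, 0.001]
wrist_force: [-0.4, 0.3, -0.5]
opening: 1.003
```

Request:
{"method": "step_arm", "body": {"targets": "0 0 0 0 0 0.17;0 0 0 0 0 0.34;0 0 0 0 0 0.51;0 0 0 0 0 0.68;0 0 0 0 0 0.85;0 0 0 0 0 1.02;0 0 0 0 0 1.19;0 0 0 0 0 1.387"}}

```text
time_s: 10.72
eef_pos: [0.4999, -0.1899, 0.2687]
eef_rot: [-0.001, 0.706, 0.708, -0.0]
wrist_force: [0.8, -0.5, -0.3]
opening: 0.999
```

Request:
{"method": "step_arm", "body": {"targets": "0 0 0 0 0 0;0 0 0 0 0 0"}}

```text
time_s: 10.98
eef_pos: [0.5003, -0.1901, 0.2695]
eef_rot: [-0.001, 0.702, 0.712, -0.0]
wrist_force: [-0.4, -0.3, 0.8]
opening: 1.004
```

```bash
python3 - <<'E'
from h import *
c=snap('wrist','w5')
p,r=tool(); x=r.as_matrix()[:,0];print(p,np.degrees(np.arctan2(x[1],x[0])),ctrl.get_obs()['q'])
E
```

```text
[ 0.50043113 -0.19014024  0.26976421] 90.71161681095971 [-5.84980851e-01  6.12079389e-02  1.66097900e+00  1.75800498e-05
  1.42038505e+00 -5.97403777e-01]
```

View pics/w5.png

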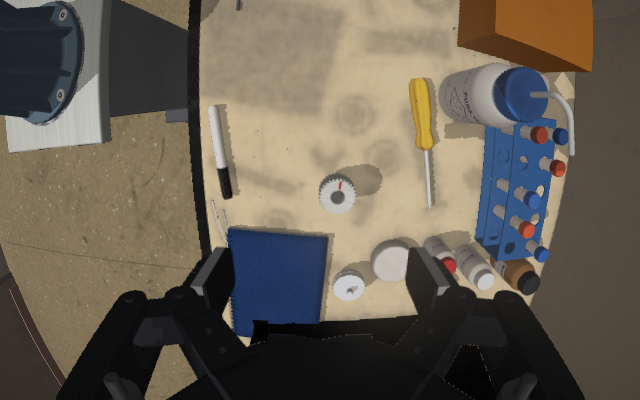

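```bash
python3 - <<'E'
from h import *
c=load('w5'); im=c['image'][:,:,::-1]
cv2.imwrite('pics/z8.png',cv2.resize(im[165:225,305:375],(700,600),interpolation=cv2.INTER_CUBIC))
hsv=cv2.cvtColor(im,cv2.COLOR_BGR2HSV); m=((hsv[...,0]<10)|(hsv[...,0]>170))&(hsv[...,1]>100)
m[:, :310]=0;m[:,370:]=0;m[:165]=0;m[225:]=0
ys,xs=np.nonzero(m);print(list(zip(xs,ys)))
E
```

```text
[(np.int64(340), np.int64(182)), (np.int64(341), np.int64(182)), (np.int64(340), np.int64(183)), (np.int64(341), np.int64(183)), (np.int64(339), np.int64(184)), (np.int64(340), np.int64(184)), (np.int64(339), np.int64(185)), (np.int64(340), np.int64(185)), (np.int64(339), np.int64(186)), (np.int64(340), np.int64(186)), (np.int64(339), np.int64(187)), (np.int64(340), np.int64(187)), (np.int64(339), np.int64(188)), (np.int64(340), np.int64(188))]
```

View pics/z8.png

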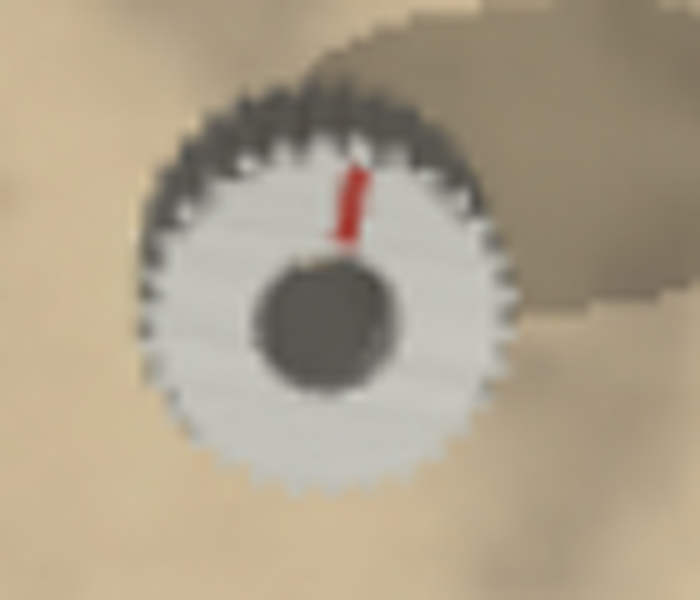

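```bash
python3 - <<'E'
from h import *
c=load('w5')
f=lambda x,y,z=.056: onz(c,305+x/10,165+y/10,z,True)
C=f(326,322);print(C)
for q in((358,170),(345,240),(351,205)): d=f(*q)-C;print(np.degrees(np.arctan2(d[1],d[0])),np.linalg.norm(d))
d=f(358,170)-f(345,240);print(np.degrees(np.arctan2(d[1],d[0])))
print(onz(c,352,283,.03,True),onz(c,392,258,.03,True),onz(c,325,235,0.01,True))
delta([C[0],C[1],.12],np.radians(90))
E
```

```text
[ 0.52160798 -0.22740563  0.056     ]
80.31449720526354 0.01933039201659947
79.22176220207793 0.010533842379966893
80.16012111223189 0.014933399441047686
81.62245269551502
[ 0.54921675 -0.36745644  0.03      ] [ 0.60455982 -0.32575838  0.03      ] [ 0.50843805 -0.29876081  0.01      ]
d [-37.6  20.8 149.7] rv [-0.0008 -0.0006  0.0124]
```

Request:
{"method": "step_arm", "body": {"targets": "-20 10 50 0 0 0.09;-37.6 20.8 100 0 0 0.182;-37.6 20.8 150 0 0 0.182;-37.6 20.8 150 0 0 0.182;-37.6 20.8 150 0 0 0.182"}}

```text
time_s: 11.65
eef_pos: [0.5227, -0.2282, 0.1221]
eef_rot: [0.001, 0.765, 0.644, 0.0]
wrist_force: [0.6, 0.5, 0.9]
opening: 0.998
```

```bash
python3 - <<'E'
from h import *
c=snap('wrist','w6')
p,r=tool(); x=r.as_matrix()[:,0];print(p,np.degrees(np.arctan2(x[1],x[0])),ctrl.get_obs()['q'])
im=c['image'][:,:,::-1]
cv2.imwrite('pics/z9.png',cv2.resize(im[150:310,220:420],(750,600),interpolation=cv2.INTER_CUBIC))
E
```

```text
[ 0.52325524 -0.22852643  0.12293546] 80.17160098378473 [-6.19592353e-01  2.89231803e-01  1.71010480e+00  3.18105707e-05
  1.13827992e+00 -4.48070757e-01]
```

View pics/z9.png

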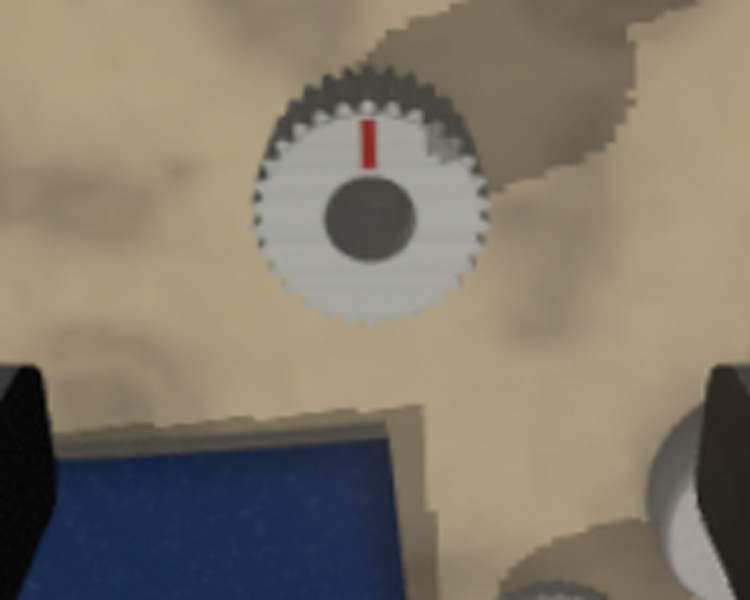

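```bash
python3 - <<'E'
from h import *
c=load('w6'); f=lambda x,y:onz(c,220+x/3.75,150+y/3.75,.056,True)
p=f(370,219); print(p); d=f(368.5,145)-p; print(np.degrees(np.arctan2(d[1],d[0])))
delta([p[0],p[1],.019],np.radians(80.3))
E
```

```text
[ 0.52154154 -0.22736326  0.056     ]
81.2437694880164
d [  1.   -2.3 103.9] rv [ 0.0036  0.0017 -0.0022]
```

Request:
{"method": "step_arm", "body": {"targets": "0.5 -1.2 30 0 0 0;0.5 -1.2 60 0 0 0;0.5 -1.2 85 0 0 0;0.5 -1.2 104 0 0 0;0.5 -1.2 104 0 0 0;0.5 -1.2 104 0 0 0"}}

```text
time_s: 12.45
eef_pos: [0.5217, -0.2276, 0.0177]
eef_rot: [0.001, 0.765, 0.644, 0.0]
wrist_force: [0.1, -0.4, 0.3]
opening: 1.0
```

```bash
python3 - <<'E'
from h import *
o=ctrl.get_obs(); print(o['eef_pos'],o['wrist_force'])
c=snap('wrist','w7'); im=c['image'][:,:,::-1]
cv2.imwrite('pics/z10.png',cv2.resize(im[170:330,220:420],(750,600),interpolation=cv2.INTER_CUBIC))
E
```

```text
[ 0.52173943 -0.22761551  0.01774231] [ 0.06045476 -0.35073692  0.33907192]
```

View pics/z10.png

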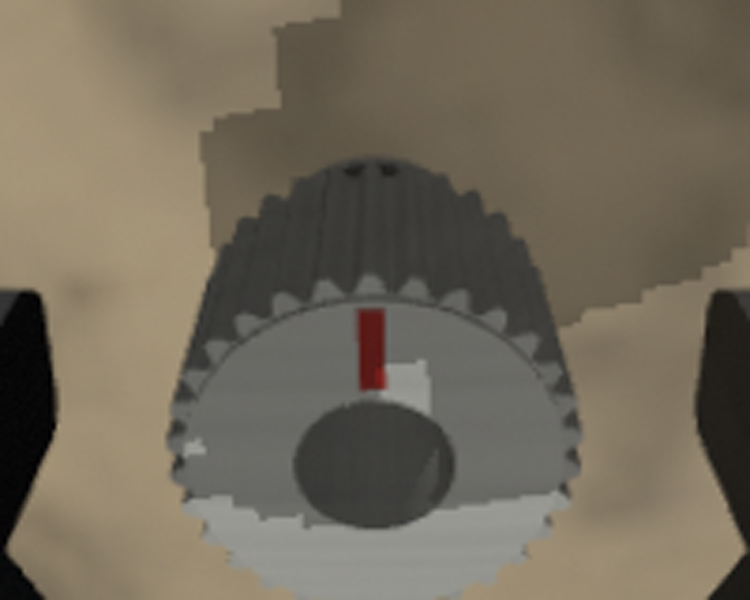

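The pulley sits centred between the pads (bore at column 375, pads' midpoint 377), so I'll close on it.

Request:
{"method": "step_arm", "body": {"targets": "0 0 0 0 0 0;0 0 0 0 0 0;0 0 0 0 0 0;0 0 0 0 0 0;0 0 0 0 0 0", "grip": 0}}

```text
time_s: 13.12
eef_pos: [0.5211, -0.2273, 0.017]
eef_rot: [0.0, 0.765, 0.644, 0.0]
wrist_force: [-0.8, 0.6, 5.1]
opening: 0.527
```

Request:
{"method": "step_arm", "body": {"targets": "0 0 -5 0 0 0;0 0 -25 0 0 0;0 0 -60 0 0 0;0 0 -110 0 0 0;0 0 -160 0 0 0;0 0 -200 0 0 0;0 0 -215 0 0 0;0 0 -215 0 0 0"}}

```text
time_s: 14.12
eef_pos: [0.5209, -0.2271, 0.232]
eef_rot: [0.001, 0.765, 0.644, 0.0]
wrist_force: [0.3, -0.3, -2.8]
opening: 0.529
```

```bash
python3 - <<'E'
from h import *
o=ctrl.get_obs(); print(o['eef_pos'],o['wrist_force'],o['opening'],o['time_s'])
c=snap('wrist','w8'); im=c['image'][:,:,::-1]
cv2.imwrite('pics/z11.png',cv2.resize(im[170:330,220:420],(750,600),interpolation=cv2.INTER_CUBIC))
delta([.556,.09,.235],np.radians(157.5))
E
```

```text
[ 0.52087745 -0.22707988  0.23201554] [ 0.26563953 -0.25700838 -2.78711134] 0.5287001440070445 14.125
d [318.1 -19.1  -4.5] rv [-6.0000e-04 -1.2000e-03 -1.3507e+00]
```

View pics/z11.png

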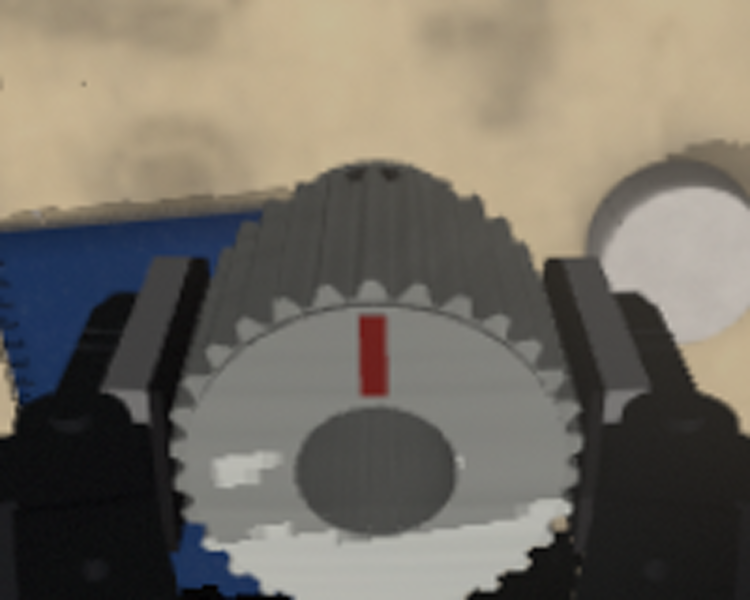

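```bash
python3 - <<'E'
from h import *
c=load('w8'); t,r=tool()
f=lambda x,y:r.inv().apply(onz(c,220+x/3.75,170+y/3.75,t[2]+.039,True)-t)*1000
C=f(376,470); a=f(372,318); b=f(374,394); print(C,a,b,np.degrees(np.arctan2((a-C)[1],(a-C)[0])),np.degrees(np.arctan2((a-b)[1],(a-b)[0])))
print(f(297,470),f(456,470),f(376,407),f(376,534))
E
```

```text
[ -0.88396885   0.23841829 -39.00076198] [ 18.42666241  -0.19735748 -38.99021684] [ 9.16838569e+00  1.28512879e-02 -3.89952741e+01] -1.2927529540700418 -1.3006747218593464
[ -0.95068534  -8.47770054 -38.99087414] [ -0.97719262   9.07083089 -39.01086544] [  7.51007803   0.22719974 -38.99638103] [-10.11403805   0.25110645 -39.00557965]
```

```bash
python3 - <<'E'
from h import *
delta([.5569,.1562,.225],np.radians(156.2))
E
```

```text
d [383.5 -29.5   5.6] rv [-6.000e-04 -1.200e-03 -1.328e+00]
```

Request:
{"method": "step_arm", "body": {"targets": "30 -2 0 0 0 -0.15;75 -5 0 0 0 -0.32;125 -9 0 0 0 -0.49;180 -13 0 0 0 -0.66;235 -18 0 0 0 -0.83;290 -22 0 0 0 -1.0;340 -26 0 0 0 -1.17;383.5 -29.5 5 0 0 -1.328"}}

```text
time_s: 15.18
eef_pos: [0.5562, 0.1578, 0.2237]
eef_rot: [-0.002, 0.203, 0.979, -0.0]
wrist_force: [0.2, 0.0, -2.1]
opening: 0.528
```

Request:
{"method": "step_arm", "body": {"targets": "0 0 0 0 0 0;0 0 0 0 0 0;0 0 0 0 0 0;0 0 0 0 0 0"}}

```text
time_s: 15.68
eef_pos: [0.5575, 0.1548, 0.2261]
eef_rot: [-0.0, 0.207, 0.978, -0.0]
wrist_force: [0.4, -0.0, -2.0]
opening: 0.525
```

```bash
python3 - <<'E'
from h import *
o=ctrl.get_obs(); print(o['eef_pos'],o['wrist_force'],o['opening'],o['time_s'])
delta([.5569,.1562,.195],np.radians(156.2))
c=snap('wrist','w9'); im=c['image'][:,:,::-1]
a=cv2.resize(im[120:330,200:440],(420,368),interpolation=cv2.INTER_CUBIC)
s=snap('scene','s9')['image'][:,:,::-1]; a2=cv2.resize(s[150:300,190:340],(368,368),interpolation=cv2.INTER_CUBIC)
cv2.imwrite('pics/z12.png',np.hstack([a,a2]))
E
```

```text
[0.55754131 0.15483832 0.2261481 ] [ 0.42760877 -0.04198483 -2.03270249] 0.5253155921551379 15.675
d [ 1.1  1.  31.1] rv [-0.0002 -0.0002 -0.0019]
```

View pics/z12.png

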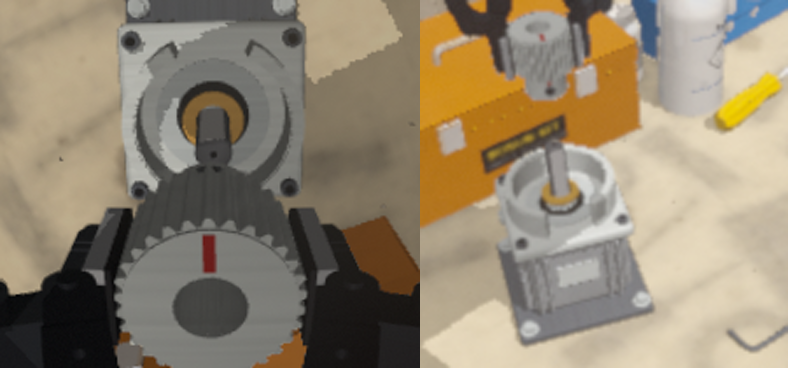

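```bash
python3 - <<'E'
from h import *
c=load('w9'); im=c['image'][:,:,::-1]
cv2.imwrite('pics/z13.png',cv2.resize(im[150:330,255:385],(577,800)[:2] if 0 else (433,600),interpolation=cv2.INTER_CUBIC))
cv2.imwrite('pics/z14.png',cv2.resize(im[170:220,300:350],(600,600),interpolation=cv2.INTER_CUBIC))
E
```

```text
(no output)
```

View pics/z13.png

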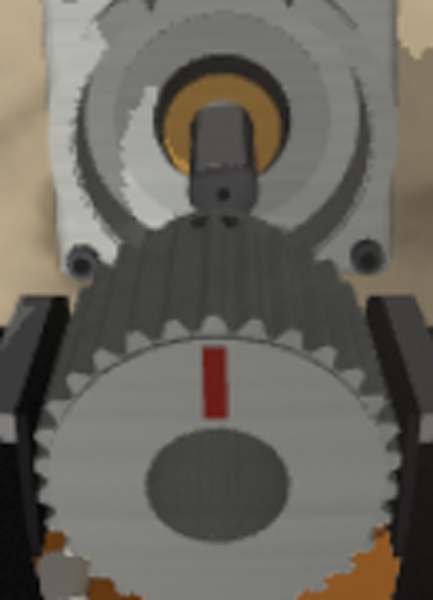

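View pics/z14.png

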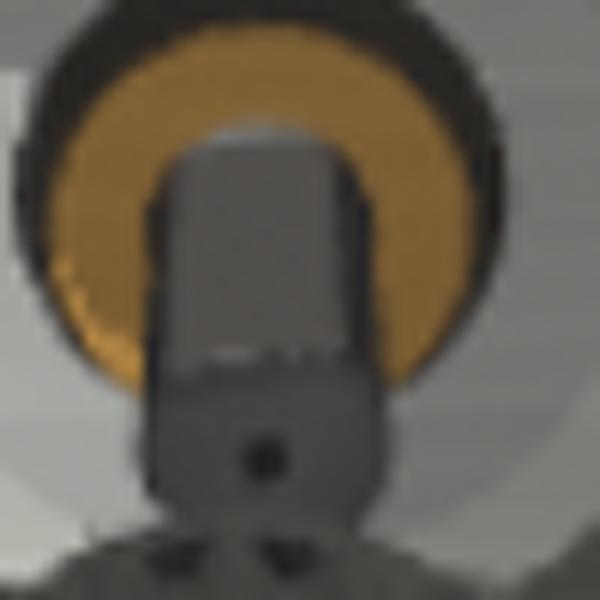

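```bash
python3 - <<'E'
from h import *
c=load('w9'); 
for i in range(1):
    t,r=tool(); 
    f=lambda u,v,z:r.inv().apply(onz(c,u,v,z,True)-t)*1000
    S=f(322,208.25,.154); P=f(320.4,295.8,t[2]+.039); print(onz(c,322,208.25,.154,True),S,P,S-P)
    a=f(300+170/12,170+378/12,.154);b=f(300+375/12,170+362/12,.154);print(np.degrees(np.arctan2((b-a)[0],(b-a)[1])))
    print(t,np.degrees(r.as_euler('xyz')))
E
```

```text
[0.55898293 0.1558682  0.154     ] [-0.94190153  1.24223598 72.3763756 ] [  0.95160848   0.06038393 -39.00016007] [ -1.89351001   1.18185205 111.37653567]
4.728123287752207
[0.55760581 0.15511486 0.22637614] [1.79996764e+02 9.80507356e-03 1.56120872e+02]
```

```bash
python3 - <<'E'
from h import *
M=np.array([[6.475e-04,9.5569e-01,2.94376e-01],[1,-1.389e-04,-1.7487e-03],[-1.63e-03,2.94376e-01,-9.55688e-01]])
off=np.array([.0747,-.00074,-.1428])
for n,u,v,s in(('w8',320.3,295.3,None),('w9',320.4,295.8,(322,208.25))):
    c=load(n); Rt=rot(c)@M.T; t=c['xyz']-Rt@off
    print(n,'tool',t,Rt[:2,0])
    print(Rt.T@(onz(c,u,v,t[2]+.039,True)-t)*1000)
    if s: print(Rt.T@(onz(c,*s,.154,True)-t)*1000)
for i in range(3):
    o=ctrl.get_obs(); print(o['eef_pos'])
c=optics.camera('wrist'); Rt=rot(c)@M.T; print(c['xyz']-Rt@off, ctrl.get_obs()['eef_pos'])
E
```

```text
w8 tool [ 0.5208664  -0.22645157  0.23226777] [0.17164243 0.98515665]
[  0.10471333  -0.34506488 -39.00066692]
w9 tool [0.55673856 0.15576055 0.22637152] [-0.9141805   0.40530643]
[ -0.15090419  -0.30412524 -38.99905894]
[-1.91283895  1.2363502  72.37054285]
[0.55760581 0.15511486 0.22637614]
[0.55760581 0.15511486 0.22637614]
[0.55760581 0.15511486 0.22637614]
[0.55680958 0.15605149 0.22661229] [0.55760185 0.15527763 0.22644393]
```

Request:
{"method": "step_arm", "body": {"targets": "-0.6 1 15 0 0 0.0;-0.6 1 30 0 0 0;-0.6 1 40 0 0 0;-0.6 1 47 0 0 0;-0.6 1 47 0 0 0;-0.6 1 47 0 0 0;-0.6 1 47 0 0 0"}}

```text
time_s: 16.7
eef_pos: [0.5588, 0.1566, 0.1799]
eef_rot: [0.001, 0.206, 0.979, 0.0]
wrist_force: [-0.9, 0.3, -1.2]
opening: 0.528
```

```bash
python3 - <<'E'
from h import *
o=ctrl.get_obs(); print(o['eef_pos'],o['wrist_force'],o['opening'],o['time_s'])
s=snap('scene','s10')['image'][:,:,::-1]; a2=cv2.resize(s[180:260,205:285],(390,390),interpolation=cv2.INTER_CUBIC)
s=snap('top','t10')['image'][:,:,::-1]; a=cv2.resize(s[125:205,205:285],(390,390),interpolation=cv2.INTER_CUBIC)
cv2.imwrite('pics/z15.png',np.hstack([a,a2]))
E
```

```text
[0.55880729 0.15659867 0.17989867] [-0.89881692  0.31315274 -1.20566195] 0.5283510777739681 16.7
```

View pics/z15.png

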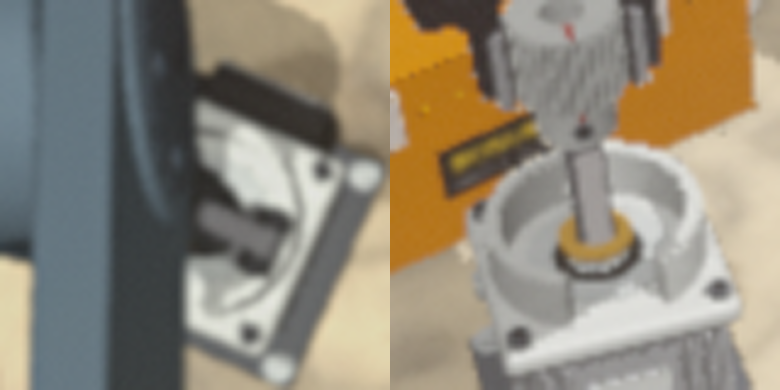

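Request:
{"method": "step_arm", "body": {"targets": "0 0 4 0 0 0;0 0 8 0 0 0;0 0 11 0 0 0;0 0 12 0 0 0;0 0 12 0 0 0"}}

```text
time_s: 17.42
eef_pos: [0.5584, 0.1564, 0.1672]
eef_rot: [-0.0, 0.206, 0.979, -0.0]
wrist_force: [0.8, -1.1, -3.5]
opening: 0.529
```

```bash
python3 - <<'E'
from h import *
o=ctrl.get_obs(); print(o['eef_pos'],o['wrist_force'],o['torque'],o['opening'],o['time_s'])
E
```

```text
[0.55843705 0.15644828 0.16715416] [ 0.84368165 -1.14542134 -3.5022915 ] [-0.1523202   0.0115741  -0.00245033] 0.5288430791609764 17.425
```

Request:
{"method": "step_arm", "body": {"targets": "0 0 3 0 0 0;0 0 6 0 0 0;0 0 9 0 0 0;0 0 10 0 0 0;0 0 10 0 0 0"}}

```text
time_s: 18.05
eef_pos: [0.5585, 0.1564, 0.1571]
eef_rot: [0.0, 0.206, 0.979, -0.0]
wrist_force: [2.4, -2.4, -4.1]
opening: 0.526
```

```bash
python3 - <<'E'
from h import *
o=ctrl.get_obs(); print(o['eef_pos'],o['wrist_force'],o['torque'],o['opening'],o['time_s'])
s=snap('scene','s11')['image'][:,:,::-1]; a2=cv2.resize(s[180:260,205:285],(390,390),interpolation=cv2.INTER_CUBIC)
s=snap('wrist','w11')['image'][:,:,::-1]; a=cv2.resize(s[150:330,230:410],(390,390),interpolation=cv2.INTER_CUBIC)
cv2.imwrite('pics/z16.png',np.hstack([a,a2]))
E
```

```text
[0.55847552 0.15644466 0.15710442] [ 2.36471459 -2.43345991 -4.08493748] [-0.28193141 -0.2511089  -0.01031859] 0.5264430071673089 18.05
```

View pics/z16.png

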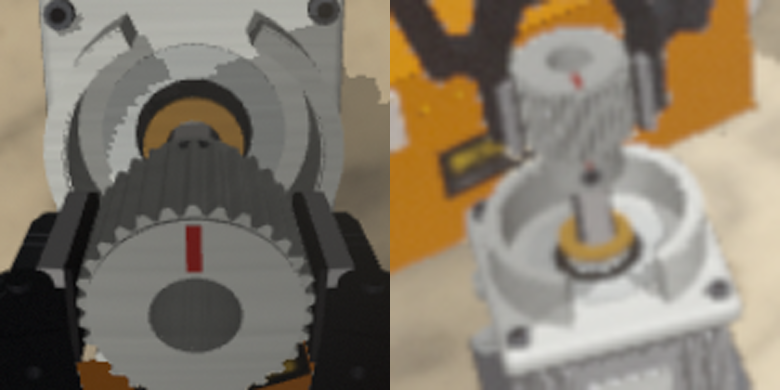

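The screw is past the shaft's top end with only small side forces, so I'll keep going with a small centring shift.

Request:
{"method": "step_arm", "body": {"targets": "-0.4 -0.2 5 0 0 0;-0.4 -0.2 10 0 0 0;-0.4 -0.2 15 0 0 0;-0.4 -0.2 20 0 0 0;-0.4 -0.2 25 0 0 0;-0.4 -0.2 30 0 0 0;-0.4 -0.2 30 0 0 0"}}

```text
time_s: 19.02
eef_pos: [0.5584, 0.1562, 0.1267]
eef_rot: [-0.0, 0.206, 0.979, -0.0]
wrist_force: [0.0, 0.1, -2.3]
opening: 0.525
```

```bash
python3 - <<'E'
from h import *
o=ctrl.get_obs(); print(o['eef_pos'],o['wrist_force'],o['torque'],o['opening'],o['time_s'])
s=snap('scene','s12')['image'][:,:,::-1]; a2=cv2.resize(s[180:260,205:285],(390,390),interpolation=cv2.INTER_CUBIC)
s=snap('wrist','w12')['image'][:,:,::-1]; a=cv2.resize(s[150:330,230:410],(390,390),interpolation=cv2.INTER_CUBIC)
cv2.imwrite('pics/z17.png',np.hstack([a,a2]))
E
```

```text
[0.55840045 0.1562084  0.12672946] [ 5.78910537e-04  5.03166187e-02 -2.28932431e+00] [-0.00764803  0.0162718  -0.0048029 ] 0.5246206880260059 19.025
```

View pics/z17.png

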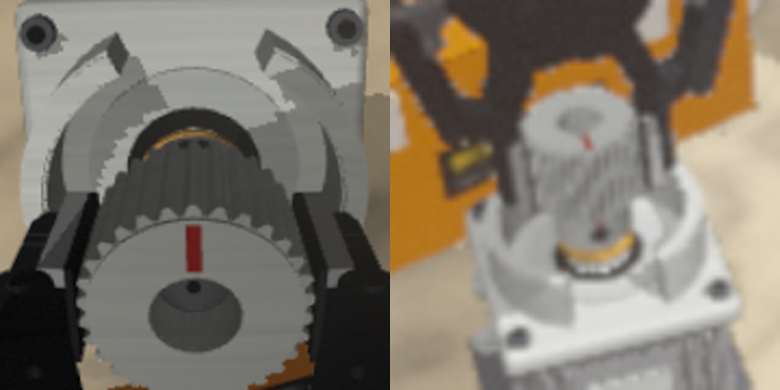

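Request:
{"method": "step_arm", "body": {"targets": "0 0 2 0 0 0;0 0 4 0 0 0;0 0 6 0 0 0;0 0 6 0 0 0"}}

```text
time_s: 19.62
eef_pos: [0.5588, 0.1562, 0.1219]
eef_rot: [0.0, 0.206, 0.979, -0.0]
wrist_force: [-2.2, -0.9, 3.7]
opening: 0.524
```

Request:
{"method": "step_arm", "body": {"targets": "0 0 1.5 0 0 0;0 0 3 0 0 0;0 0 3 0 0 0;0 0 3 0 0 0"}}

```text
time_s: 20.12
eef_pos: [0.5589, 0.1563, 0.1193]
eef_rot: [0.0, 0.206, 0.979, 0.0]
wrist_force: [-3.4, -0.8, 7.6]
opening: 0.526
```

Request:
{"method": "step_arm", "body": {"targets": "0 0 1 0 0 0;0 0 2 0 0 0;0 0 2 0 0 0"}}

```text
time_s: 20.5
eef_pos: [0.5589, 0.1562, 0.1175]
eef_rot: [0.0, 0.206, 0.979, 0.0]
wrist_force: [-4.7, -1.1, 9.8]
opening: 0.527
```

Request:
{"method": "step_arm", "body": {"targets": "0 0 1 0 0 0;0 0 2 0 0 0;0 0 2 0 0 0"}}

```text
time_s: 20.88
eef_pos: [0.5591, 0.1562, 0.1169]
eef_rot: [0.0, 0.206, 0.979, -0.0]
wrist_force: [-9.2, -2.0, 17.6]
opening: 0.53
```

Request:
{"method": "step_arm", "body": {"targets": "0.5 0 0.5 0 0 0;0.8 0 1 0 0 0;0.8 0 1 0 0 0"}}

```text
time_s: 21.25
eef_pos: [0.559, 0.1563, 0.1169]
eef_rot: [0.001, 0.206, 0.979, -0.0]
wrist_force: [-9.6, -2.3, 22.5]
opening: 0.526
```

```bash
python3 - <<'E'
from h import *
o=ctrl.get_obs(); print(o['eef_pos'],o['wrist_force'],o['torque'],o['opening'],o['time_s'])
s=snap('scene','s13')['image'][:,:,::-1]; a2=cv2.resize(s[180:260,205:285],(390,390),interpolation=cv2.INTER_CUBIC)
s=snap('wrist','w13')['image'][:,:,::-1]; a=cv2.resize(s[150:330,230:410],(390,390),interpolation=cv2.INTER_CUBIC)
cv2.imwrite('pics/z18.png',np.hstack([a,a2]))
E
```

```text
[0.55902695 0.15626655 0.11685639] [-9.60911025 -2.28827706 22.54318302] [-0.53765967  1.70870259 -0.06186445] 0.5258059430101577 21.25
```

View pics/z18.png

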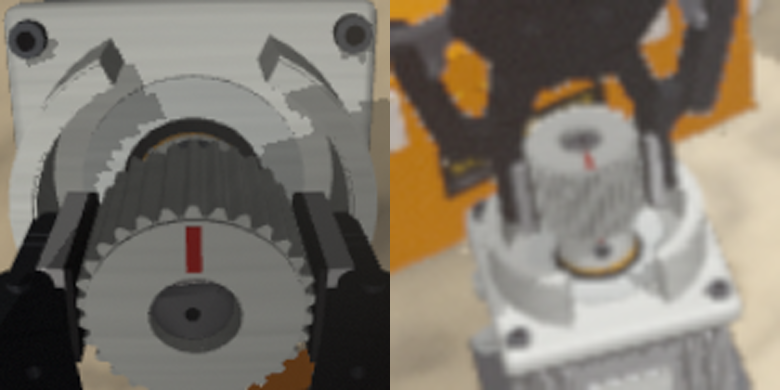

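Request:
{"method": "step_arm", "body": {"targets": "0 0 0 0 0 0;0 0 0 0 0 0;0 0 0 0 0 0;0 0 0 0 0 0"}}

```text
time_s: 21.85
eef_pos: [0.559, 0.1563, 0.1169]
eef_rot: [0.001, 0.206, 0.979, -0.0]
wrist_force: [-9.3, -2.1, 23.3]
opening: 0.525
```

```bash
python3 - <<'E'
from h import *
o=ctrl.get_obs(); print(o['eef_pos'],o['wrist_force'],o['opening'],o['time_s'])
if o['wrist_force'][2]>15: print(ticket.hand_in())
E
```

```text
[0.55904744 0.15625921 0.11686142] [-9.25572214 -2.06779272 23.32936108] 0.5253989271659442 21.85
the job is handed in; nothing more can be done
None
```

The pulley is on the shaft, pressed fully down on the spring, and the arm is still gripping and holding it there. I handed the job in at 21.9 s.

- **Shaft:** I gripped it squarely on the flat and turned it about 212° until the flat faced the window. A picture after letting go showed the flat facing the window. A later one, from above just before fitting, suggested it could be about 3° off.
- **Fit:** I aligned the set screw to within a few degrees of the flat. The pulley slid over the shaft with side forces of only 2–3 N.
- **Spring:** The spring force reached about 12 N after roughly 6 mm of travel. Beyond that the tool hardly moved while the force rose sharply, which is the stop. The wrist picture shows the shaft's end just below the pulley's top face, as it should be when fully home.
- **Hold:** The wrist force was steady at about 23 N upward, with the grip on the teeth unchanged.

**Open points:** A sideways force of about 9 N remained while pressing, and a 0.8 mm shift did not reduce it. The flat itself can't be seen under the pulley, so its final angle rests on the earlier pictures and the pulley's red mark. I didn't touch the hex key, screwdriver or marker, but I didn't take a final picture to check them.

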